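Load the mould frame into the clamp press up to its hidden stop

TASK

Put the metal mould frame on the loading rails of the small clamp press and slide it, stepped nose first and right way up, into the slot until it is fully home against the hidden stop. The stop sits at a different depth every day, so feel for it: push firmly but do not ram it, leave the frame home and let go. Leave the other things on the bench where they are.

Things in the scene. Friction and masses are not known exactly. Their poses are not given: they have to be found in the camera images.
- mould_frame: loose aluminium mould frame with dark rubber filling, a flat block 120 long (its x) x 50 wide (its y) x 20 thick (its z) mm, 0.3 to 0.5 kg, balanced near its middle. Origin: centre of underside, +x points to the nose, +z up. The first 8 mm at the nose are a step 42 mm wide and 15 mm thick, the corners behind it are rounded; the tail is a plain flat face. It starts flat on the bench.
- frame_nose (a point): centre of the front face of the frame's stepped nose, 60 mm ahead of the frame's origin and 10 mm above its underside
- frame_tail (a point): centre of the frame's flat tail face, 60 mm behind the frame's origin and 10 mm above its underside
- press: fixed clamp press, 118 mm deep, 100 mm wide, 68 mm high (screw heads to 74 mm). Origin: on the bench (z = 0) right under the centre of the slot's mouth; +x points into the slot, +z up
- rail_front (a point): midway between the front ends of the two narrow steel loading rails, at the level of their tops, 35 mm above the bench and 100 mm in front of the mouth. The rails are 8 mm wide each, 42 mm over both outsides, open to the sides, with a foot of that width under their front end; they run on into the slot as its floor.
- press_mouth (a point): centre of the slot's mouth at the level of the rail tops (35 mm above the press's origin), same axes as the press. The slot is 53 mm wide and 23 mm high above the rails; its side walls flare to about 65 mm over the first 12 mm. The frame slides straight along +x; it drags with 2 to 5 N, in spells up to 10 N where it rubs. A slow push of about 15 N that moves it no further means home.
- end_block: fixed end block closing the back of the press; its origin coincides with the press's. Inside, out of sight, it carries the stop: a rigid steel face 50 to 80 mm behind the mouth, different at each start, so the home frame still sticks out 40 to 70 mm. More than 40 N on the stop is ramming it.
- end_knob (a point): fixed black knob on the rear of the end block, 142 mm behind the mouth, 46 mm above the bench; it does not show the stop's depth. A small sprung pin stands 6 mm proud of the hidden stop face and gives way with about 1 N; the frame is home when it has pushed the pin in and meets the rigid face (within 3 mm counts), where resistance rises sharply. Let go, it stays put by its weight.
- loupe: bystander: black eye loupe, 34 x 34 x 30 mm, origin under its centre
- tin: bystander: flat round tin, 68 mm across, 13 mm high, origin under its centre
- tweezers: bystander: tweezers, 12 x 126 x 8 mm, lying, origin under the centre
- cutter: bystander: side cutter, 36 x 125 x 13 mm, lying, origin under the centre
- spare_mould: bystander: rubber mould, 46 x 56 x 23 mm, origin under its centre
- bottle: bystander: white powder bottle, 57 x 69 x 159 mm, standing, origin under its centre
- glue: bystander: small glue bottle, 29 x 28 x 79 mm, standing, origin under its centre

How it is judged (in metres and radians):
At the end, for the whole second after the job is handed in: The frame lies right way up (within 0.1 rad) and straight (within 0.08 rad) in the slot, nose in, at rest and released, still holding the stop's sprung pin pressed in (more than 0.6 N on the end block, that is within about 3 mm of the rigid stop face) (contact force between mould_frame and end_block above 0.6 N and x of frame_nose in the frame of press above 0.045 m and angle between mould_frame's own z axis and vertical below 0.1 rad and angle between the x axis of mould_frame and the x axis of press, either way round below 0.08 rad and linear speed of mould_frame below 0.01 m/s); the robot touches nothing.
It fails at once if the frame is rammed against the stop with more than 40 N (contact force between mould_frame and end_block above 40 N).
It fails at once if a bystander is moved by more than 3 cm (distance of any of loupe, tin, tweezers, cutter, spare_mould, bottle, glue from where it was at the start of the episode above 0.03 m).
It also fails if it takes over 69 s, if anything falls off the work surface, if the arm or the gripper's body presses on something with over 40 N, if the wrist force passes 120 N, or if a joint passes its speed limit or range.

ROBOT

A 6-joint arm with a two-finger parallel gripper is mounted at the origin on a cart in front of the work surface, level with it; the furniture and walls round the work are solid. World frame = base frame: x ahead of the robot, y to its left, z up, the work surface at z = 0. Lengths are in m, angles in degrees, forces in N, time in s.
With the tool pointing down it reaches from about 0.375 to 0.9 m from the base axis. Payload 3.1 kg.
Tool frame: the origin (TCP) lies midway between the tips of the shut fingers; the grasp point (between the pads) lies bot.hold_point_z behind it (bot.hold_point_z is the distance from the TCP to the grasp point, in m); z points along the fingers, y is the direction in which the jaws open and shut (so a half turn about z gives the same grasp; the last joint's range is limited). The gripper opens to 87 mm and grips with 3 to 60 N. Pads are 19 mm wide; open, the fingers measure 117 mm over their backs; the gripper's body (75 mm by 190 mm) begins 51 mm behind the grasp point.
Start: joints at [66.32, 30.224, 82.088, -0, 67.689, -10.227], TCP at [0.145, 0.608, 0.223] pointing down, gripper open.
Joint ranges: [-176.69, 176.69], [-43.24, 126.21], [12.49, 139.97], [-82, 262], [0, 151.66], [-163.58, 163.58]. Speed limits (degrees/s): [159.86, 159.86, 180, 180, 180, 180].

INTERFACE

Orientations are given as a 3x3 rotation matrix whose columns are the frame's x, y, z axes.
In Python, from rig import bot, vision, hand_in gives the robot as it stands. The module is installed in compiled form; this text tells all that it offers.
- The arm moves only by the shell command python3 -m handwheel 'ROWS'. ROWS is JSON, a list of rows, each an object of numbers: "hand": the gripper's target within -1 to 1 (fully open at 1, half-way at 0, shut at -1); "dx", "dy", "dz": the shift along the world's x, y, z in cm; "wx", "wy", "wz": the turn, a rotation vector about the world's x, y, z in rad. In form: [{"hand": .., "dx": .., "dy": .., "dz": .., "wx": .., "wy": .., "wz": ..}, ...]. A call has 1 to 10 rows; each row shifts and turns the commanded pose from where the row before left it; what a row does not reach is not made up. A row lasts 1/10 s, in which the tool goes at most 50 mm and 8.59 degrees, less where a joint would pass 70% of its speed; a pose out of reach is approached as far as the arm can. A call with a gripper value outside its range is refused whole. The fingers move at their own pace and stop on an object; the grip force is fixed at half the most. Time passes only in rows, so rows that do not move let the fingers close. It gives the time, the measured TCP pose, the force and the opening at its end, in the units of the state.
- bot.read_state(): the state, without advancing time (a new reading comes with each control period).
- vision.capture(name): name is "side" or "top" or "wrist"; returns (picture, depth): 384x512x3 uint8, red, green, blue; 384x512 float32, m along the optical axis (not along the pixel's ray), 0 where there is no reading.
- vision.get_calibration(name): a dict with "fx", "fy", "cx", "cy" (pixels), "rvec" (rotation vector, rad) and "tvec" (3), from world to camera coordinates, as OpenCV has them. Camera axes: x right, y down, z forward; pixel columns grow to the right and rows downward; lengths in m; the calibration is good to about 2 mm. A picture is of the moment at which its call begins: read the wrist's pose just before it. get_calibration takes no time and is no camera call; for the wrist camera it gives the pose at the moment of the call.
- hand_in(): hands the job in, once; it reports no verdict.
The state is a dict: "time_s": time; "joint_positions": joint angles; "qvel": joint speeds; "tau": joint torques, N m; "position": TCP position; "tcp_rot": TCP orientation; "force": force on the tool from outside, world axes, zero at the start; "moment": the same for the moment, N m; "opening": opening from 0.0 (shut) to 1.0 (fully open).
Only numpy, scipy, OpenCV 4.12 (cv2) and the standard library are available. Lean on these libraries where they do the work, as an engineer would, in place of code of your own. Each camera call takes 0.05 s, during which the arm holds its last target.

## Working session

There is one attempt and no reset: what is moved stays moved. The work goes in short steps, Python scripts to look and compute and a shell command to move; the robot and the scene stay as the last step left them, time stands still between calls to the robot, and variables do not carry over. Pictures are saved under pics/ and viewed, and the job is handed in when it is done.

```bash
mkdir -p pics && python3 - <<'E'
from rig import bot, vision
import cv2, numpy as np
s=bot.read_state(); print(s['time_s'],s['position'],s['force'],s['opening'],bot.hold_point_z); print(np.round(s['tcp_rot'],3))
for n in ['side','top','wrist']:
    c=vision.get_calibration(n); print(n,{k:np.round(v,4).tolist() for k,v in c.items()})
    p,d=vision.capture(n); cv2.imwrite(f'pics/{n}0.png',p[:,:,::-1]); np.savez(f'{n}0.npz',p=p,d=d,rvec=c['rvec'],tvec=c['tvec'],K=[c['fx'],c['fy'],c['cx'],c['cy']])
E
```

```text
0.0 [0.14507897 0.60719556 0.22158493] [ 0.16030528 -0.34561081 -0.3103732 ] 0.9989442032246738 0.0187
[[-0.973  0.233 -0.001]
 [ 0.233  0.973 -0.002]
 [ 0.    -0.002 -1.   ]]
side {'fx': 421.6953, 'fy': 421.6953, 'cx': 264.3468, 'cy': 192.4155, 'rvec': [2.2534, -0.628, 0.2541], 'tvec': [-0.3328, 0.3313, 0.7317]}
top {'fx': 494.895, 'fy': 494.895, 'cx': 256.0219, 'cy': 195.8334, 'rvec': [2.1267, -2.1296, 0.2206], 'tvec': [0.1537, 0.5269, 1.4149]}
wrist {'fx': 277.1435, 'fy': 277.1435, 'cx': 255.773, 'cy': 191.3104, 'rvec': [-2.276, -1.7941, -0.2625], 'tvec': [-0.6239, -0.0331, 0.3926]}
```

View pics/top0.png

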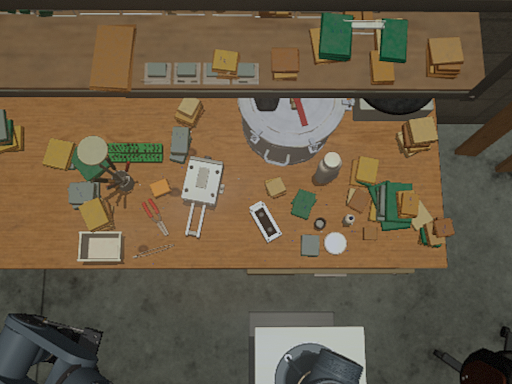

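View pics/side0.png

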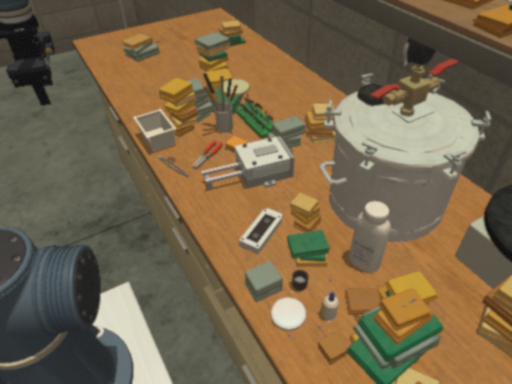

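View pics/wrist0.png

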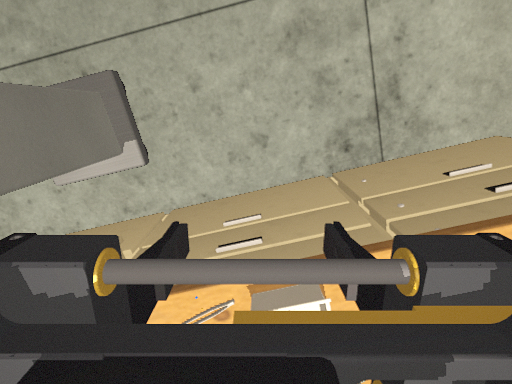

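```bash
cat > h.py <<'E'
import numpy as np, cv2
def load(n):
    z=np.load(n+'.npz'); R=cv2.Rodrigues(z['rvec'])[0]; return z['p'],z['d'],R,z['tvec'].ravel(),z['K']
def ray(uv,z,c):
    p,d,R,t,K=c; uv=np.atleast_2d(uv).astype(float)
    r=np.c_[(uv[:,0]-K[2])/K[0],(uv[:,1]-K[3])/K[1],np.ones(len(uv))]@R
    o=-R.T@t; return o+r*((z-o[2])/r[:,2])[:,None]
def cloud(c):
    p,d,R,t,K=c; v,u=np.mgrid[:d.shape[0],:d.shape[1]]
    P=np.stack([(u-K[2])/K[0]*d,(v-K[3])/K[1]*d,d],-1); return (P-t)@R
def proj(P,c):
    p,d,R,t,K=c; X=np.atleast_2d(P)@R.T+t; return X[:,:2]/X[:,2:]*K[:2]+K[2:]
def crop(c,x0,y0,w,h,s,name):
    cv2.imwrite('pics/'+name,cv2.resize(c[0][y0:y0+h,x0:x0+w,::-1],None,fx=s,fy=s,interpolation=cv2.INTER_CUBIC))
E
python3 - <<'E'
from h import *
t=load('top0'); s=load('side0')
crop(t,130,140,160,110,5,'topc.png'); crop(s,150,120,160,140,4,'sidec.png')
print('cams',-t[2].T@t[3],-s[2].T@s[3])
print(proj([[0,0,0],[.145,.608,0.22],[.5,0,0]],t), proj([[.145,.608,0.22],[.5,0.1,0]],s))
for n,c in(('t',t),('s',s)):
    P=cloud(c); 
    for u,v in ([(265,222),(203,182),(190,235),(204,168)] if n=='t' else [(262,229),(265,152),(210,180)]): print(n,u,v,np.round(P[v,u],4))
E
```

```text
cams [0.24917375 0.17600772 1.48666895] [ 0.13726637 -0.43829033  0.73818539]
[[309.78073192 380.12943537]
 [ 72.50960872 335.20908788]
 [305.92869858 207.63396439]] [[ 47.63209584  94.65385373]
 [283.87111653 232.69384709]]
t 265 222 [0.4527 0.126  0.0227]
t 203 182 [0.5634 0.308  0.0741]
t 190 235 [0.4163 0.3508 0.0028]
t 204 168 [0.6052 0.3057 0.0752]
s 262 229 [0.4535 0.1204 0.0205]
s 265 152 [0.5711 0.3024 0.0732]
s 210 180 [0.4192 0.3191 0.0355]
```

View pics/topc.png

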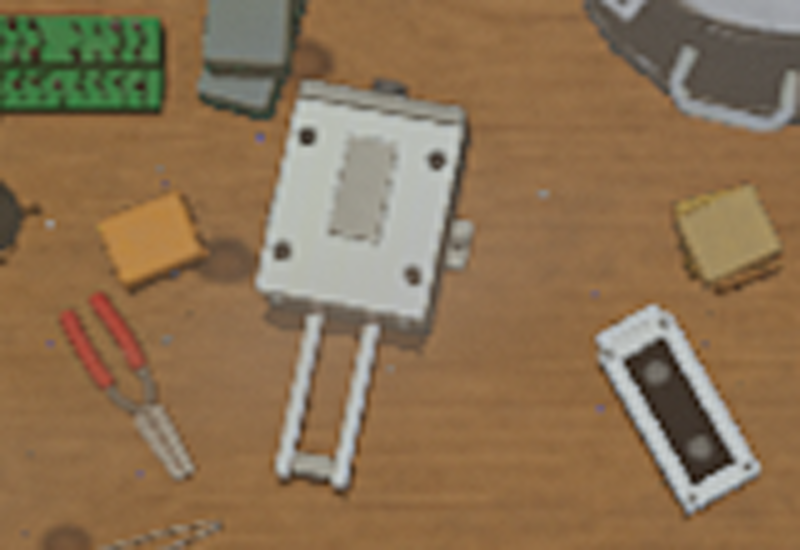

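View pics/sidec.png

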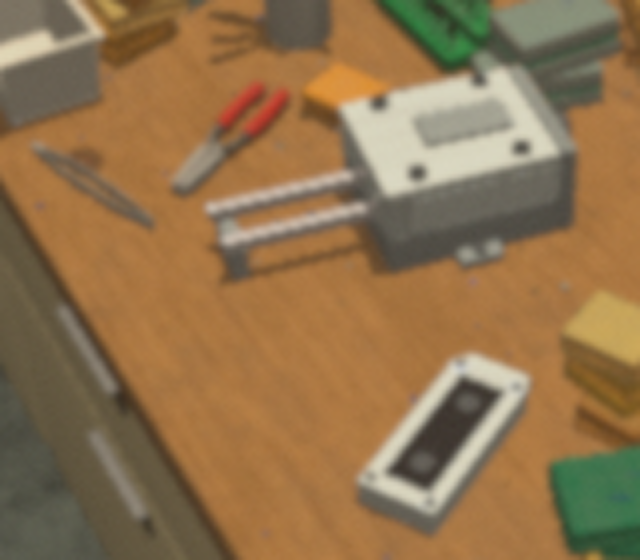

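```bash
python3 - <<'E'
from h import *
for n,roi,zf,fr in (('top0',(240,195,290,250),.02,1),('top0',(180,150,230,205),.068,0),('side0',(230,200,290,260),.02,1)):
    c=load(n); x0,y0,x1,y1=roi
    hsv=cv2.cvtColor(c[0],cv2.COLOR_RGB2HSV); P=cloud(c)
    m=np.zeros(hsv.shape[:2],np.uint8); sub=(hsv[...,1]<60)&(hsv[...,2]>(120)); 
    if fr: sub&=(P[...,2]>.014)
    else: sub&=(P[...,2]>.06)
    m[y0:y1,x0:x1]=sub[y0:y1,x0:x1]
    cs,_=cv2.findContours(m,cv2.RETR_EXTERNAL,cv2.CHAIN_APPROX_NONE); k=max(cs,key=cv2.contourArea).reshape(-1,2)
    W=ray(k,zf,c)[:,:2]; r=cv2.minAreaRect((W*1000).astype(np.float32)); print(n,fr,len(k),r); print(np.round(cv2.boxPoints(r),1).tolist(), 'z',np.median(P[m>0][:,2]))
c=load('top0'); P=cloud(c)
hsv=cv2.cvtColor(c[0],cv2.COLOR_RGB2HSV)
# rails from clouds
for n,roi in (('top0',(180,200,212,242)),('side0',(195,155,245,195))):
    c=load(n);P=cloud(c);x0,y0,x1,y1=roi; hsv=cv2.cvtColor(c[0],cv2.COLOR_RGB2HSV)
    m=np.zeros(hsv.shape[:2],bool); m[y0:y1,x0:x1]=((hsv[...,1]<60)&(hsv[...,2]>130)&(abs(P[...,2]-.035)<.012))[y0:y1,x0:x1]
    v,u=np.nonzero(m); W=ray(np.c_[u,v],.035,c)[:,:2]*1000; r=cv2.minAreaRect(W.astype(np.float32)); print('rails',n,len(u),r,np.round(cv2.boxPoints(r),1).tolist())
E
```

```text
top0 1 95 ((458.0589599609375, 126.34659576416016), (119.5750732421875, 49.73837661743164), 29.2020206451416)
[[393.70001220703125, 118.9000015258789], [418.0, 75.5], [522.4000244140625, 133.8000030517578], [498.1000061035156, 177.1999969482422]] z 0.02054540178205557
top0 0 145 ((572.8634033203125, 310.95611572265625), (99.39421081542969, 129.42449951171875), 79.2547836303711)
[[500.0, 274.20001220703125], [627.2000122070312, 250.10000610351562], [645.7000122070312, 347.70001220703125], [518.5999755859375, 371.79998779296875]] z 0.06943167774404818
side0 1 102 ((456.4017028808594, 125.38188171386719), (119.87185668945312, 51.821876525878906), 29.32468032836914)
[[391.5, 118.5999984741211], [416.79998779296875, 73.4000015258789], [521.2999877929688, 132.10000610351562], [496.0, 177.3000030517578]] z 0.020082336972025824
rails top0 203 ((463.4239501953125, 331.73419189453125), (41.63788604736328, 103.88552856445312), 79.32630920410156) [[408.5, 320.8999938964844], [510.6000061035156, 301.70001220703125], [518.2999877929688, 342.6000061035156], [416.20001220703125, 361.79998779296875]]
rails side0 212 ((459.8973083496094, 333.35693359375), (45.32046127319336, 98.33668518066406), 79.7027359008789) [[407.5, 319.8999938964844], [504.20001220703125, 302.29998779296875], [512.2999877929688, 346.8999938964844], [415.6000061035156, 364.3999938964844]]
```

```bash
python3 - <<'E'
from h import *
c=load('top0');P=cloud(c).reshape(-1,3);ok=(c[1].reshape(-1)>0)
P=P[ok]
def mx(cx,cy,yaw,lx,ly,hh):
    a=np.radians(yaw);d=P[:,:2]-[cx,cy]; u=d@[np.cos(a),np.sin(a)]; v=d@[-np.sin(a),np.cos(a)]
    m=(abs(u)<lx)&(abs(v)<ly)&(P[:,2]>hh); print(cx,cy,yaw,m.sum(), np.round(P[m][::max(1,m.sum()//8)],3).tolist())
mx(.457,.126,29.25,.10,.13,.03)
mx(.45,.333,-10.6,.08,.12,.05)
mx(.40,.342,-10.6,.08,.12,.05)
for n,uv in dict(loupe=(320,223),bottle=(331,160),glue=(349,217),green=(303,205),mould=(310,245),sandbox=(275,187),cutter=(155,215)).items():
    print(n,np.round(cloud(c)[uv[1],uv[0]],3))
E
```

```text
0.457 0.126 29.25 701 [[0.605, 0.067, 0.136], [0.562, 0.078, 0.082], [0.548, 0.104, 0.077], [0.537, 0.089, 0.075], [0.524, 0.033, 0.064], [0.504, 0.012, 0.056], [0.486, 0.039, 0.058], [0.476, 0.015, 0.049], [0.408, 0.016, 0.044]]
0.45 0.333 -10.6 238 [[0.536, 0.365, 0.075], [0.529, 0.346, 0.069], [0.526, 0.305, 0.07], [0.522, 0.287, 0.075], [0.519, 0.287, 0.072], [0.516, 0.296, 0.074], [0.513, 0.299, 0.072], [0.511, 0.276, 0.068], [0.503, 0.284, 0.065]]
0.4 0.342 -10.6 0 []
loupe [ 0.451 -0.04   0.012]
bottle [ 0.606 -0.053  0.165]
glue [ 0.462 -0.118  0.062]
green [0.499 0.015 0.052]
mould [ 0.382 -0.004  0.047]
sandbox [0.547 0.098 0.082]
cutter [0.477 0.458 0.002]
```

```bash
python3 -m handwheel '[{"hand":1,"dx":2,"dy":-3.25,"wz":0.05},{"hand":1,"dx":2,"dy":-3.25,"wz":0.05},{"hand":1,"dx":2,"dy":-3.25,"wz":0.05},{"hand":1,"dx":2,"dy":-3.25,"wz":0.05},{"hand":1,"dx":2,"dy":-3.25,"wz":0.05},{"hand":1,"dx":2,"dy":-3.25,"wz":0.05},{"hand":1,"dx":2,"dy":-3.25,"wz":0.05},{"hand":1,"dx":2,"dy":-3.25,"wz":0.05},{"hand":1,"dx":2,"dy":-3.25,"wz":0.05},{"hand":1,"dx":2,"dy":-3.25,"wz":0.05}]' && python3 -m handwheel '[{"hand":1,"dx":2,"dy":-3.25,"wz":0.05},{"hand":1,"dx":2,"dy":-3.25,"wz":0.05},{"hand":1,"dx":2,"dy":-3.25,"wz":0.05},{"hand":1,"dx":2,"dy":-3.25,"wz":0.05},{"hand":1,"dx":1.9,"dy":-3.3,"wz":0.045},{"hand":1}]'
python3 - <<'E'
from rig import bot, vision
import cv2, numpy as np
s=bot.read_state(); print(s['time_s'],s['position'],s['force'],s['joint_positions']); print(np.round(s['tcp_rot'],3), np.degrees(np.arctan2(s['tcp_rot'][1][1],s['tcp_rot'][0][1])))
for n in ['side','wrist','top']:
    c=vision.get_calibration(n)
    p,d=vision.capture(n); cv2.imwrite(f'pics/{n}1.png',p[:,:,::-1]); np.savez(f'{n}1.npz',p=p,d=d,rvec=c['rvec'],tvec=c['tvec'],K=[c['fx'],c['fy'],c['cx'],c['cy']])
E
```

```text
0.15 [0.14514721 0.60734501 0.2217958 ] [ 0.19724013 -0.7081995  -0.35494945] [ 6.63194925e+01  3.02672437e+01  8.21386456e+01  1.22810188e-03
  6.76893619e+01 -1.02275283e+01]
[[-0.973  0.233 -0.001]
 [ 0.233  0.973 -0.002]
 [ 0.    -0.002 -1.   ]] 76.54656833020064invalid input
```

View pics/wrist1.png

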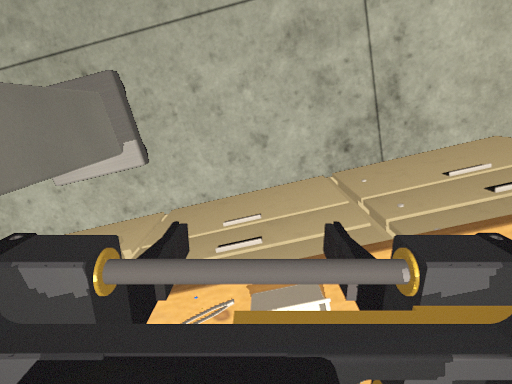

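View pics/side1.png

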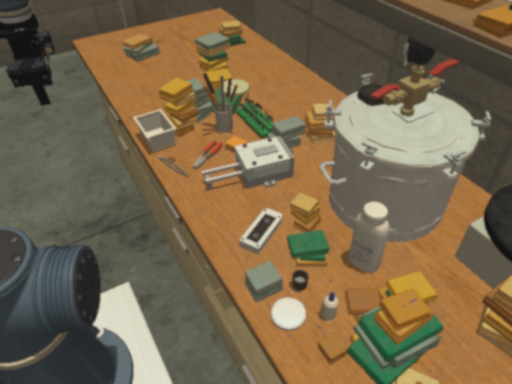

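```bash
cat > look.py <<'E'
import sys
from rig import bot, vision
import cv2, numpy as np
tag=sys.argv[1]
s=bot.read_state(); R=np.array(s['tcp_rot']); print(round(s['time_s'],2),np.round(s['position'],4),'F',np.round(s['force'],2),'M',np.round(s['moment'],2),'op',round(s['opening'],3),'q',np.round(s['joint_positions'],1)); print('z',np.round(R[:,2],4), 'yaw y',round(np.degrees(np.arctan2(R[1,1],R[0,1])),2))
for n in sys.argv[2:]:
    c=vision.get_calibration(n)
    p,d=vision.capture(n); cv2.imwrite(f'pics/{n}{tag}.png',p[:,:,::-1]); np.savez(f'{n}{tag}.npz',p=p,d=d,rvec=c['rvec'],tvec=c['tvec'],K=[c['fx'],c['fy'],c['cx'],c['cy']])
E
python3 -m handwheel '[{"hand":1,"dx":2,"dy":-3.25,"dz":0,"wx":0,"wy":0,"wz":0.05},{"hand":1,"dx":2,"dy":-3.25,"dz":0,"wx":0,"wy":0,"wz":0.05},{"hand":1,"dx":2,"dy":-3.25,"dz":0,"wx":0,"wy":0,"wz":0.05},{"hand":1,"dx":2,"dy":-3.25,"dz":0,"wx":0,"wy":0,"wz":0.05},{"hand":1,"dx":2,"dy":-3.25,"dz":0,"wx":0,"wy":0,"wz":0.05},{"hand":1,"dx":2,"dy":-3.25,"dz":0,"wx":0,"wy":0,"wz":0.05},{"hand":1,"dx":2,"dy":-3.25,"dz":0,"wx":0,"wy":0,"wz":0.05},{"hand":1,"dx":2,"dy":-3.25,"dz":0,"wx":0,"wy":0,"wz":0.05},{"hand":1,"dx":2,"dy":-3.25,"dz":0,"wx":0,"wy":0,"wz":0.05},{"hand":1,"dx":2,"dy":-3.25,"dz":0,"wx":0,"wy":0,"wz":0.05}]'
```

```text
time_s: 1.3
position: [0.3461, 0.2815, 0.2228]
tcp_rot: [[-0.964, -0.264, 0.001], [-0.264, 0.964, 0.0], [-0.001, 0.0, -1.0]]
force: [-0.1, 0.8, 0.6]
opening: 1.0
```

```bash
python3 -m handwheel '[{"hand":1,"dx":2,"dy":-3.25,"dz":0,"wx":0,"wy":0,"wz":0.05},{"hand":1,"dx":2,"dy":-3.25,"dz":0,"wx":0,"wy":0,"wz":0.05},{"hand":1,"dx":2,"dy":-3.25,"dz":0,"wx":0,"wy":0,"wz":0.05},{"hand":1,"dx":2,"dy":-3.25,"dz":0,"wx":0,"wy":0,"wz":0.05},{"hand":1,"dx":1.8,"dy":-3.3,"dz":0,"wx":0,"wy":0,"wz":0.045},{"hand":1,"dx":0,"dy":0,"dz":0,"wx":0,"wy":0,"wz":0}]'; python3 look.py 2 wrist
```

```text
time_s: 1.9
position: [0.4467, 0.1165, 0.2229]
tcp_rot: [[-0.875, -0.484, 0.004], [-0.484, 0.875, -0.001], [-0.003, -0.003, -1.0]]
force: [0.1, -0.1, 0.4]
opening: 1.0
1.9 [0.4467 0.1165 0.2229] F [ 0.1  -0.09  0.37] M [ 0.1   0.03 -0.05] op 1.0 q [ 7.000e-01  1.760e+01  1.048e+02 -1.000e-01  5.740e+01 -1.182e+02]
z [ 0.0036 -0.0012 -1.    ] yaw y 118.97
```

View pics/wrist2.png

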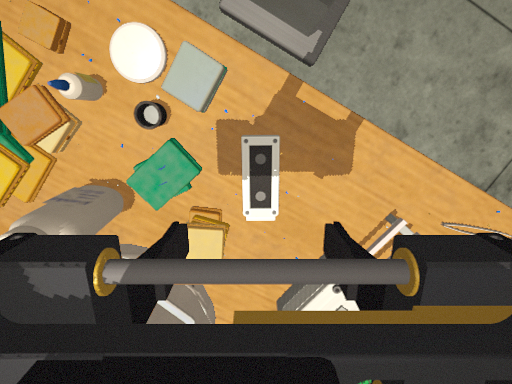

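```bash
python3 - <<'E'
from h import *
c=load('wrist2'); crop(c,225,120,75,115,5,'w2c.png')
hsv=cv2.cvtColor(c[0],cv2.COLOR_RGB2HSV)
m=np.zeros(hsv.shape[:2],np.uint8); m[125:230,230:290]=(hsv[...,1]<70)[125:230,230:290]
cs,_=cv2.findContours(m,cv2.RETR_EXTERNAL,cv2.CHAIN_APPROX_NONE); k=max(cs,key=cv2.contourArea).reshape(-1,2)
W=ray(k,.02,c)[:,:2]*1000; r=cv2.minAreaRect(W.astype(np.float32)); print(r,np.round(cv2.boxPoints(r),1).tolist(),k.min(0),k.max(0))
P=cloud(c); print(P[150,247],P[215,260])
E
```

```text
((455.6588134765625, 128.366455078125), (119.30307006835938, 50.171661376953125), 29.37822914123535) [[391.3999938964844, 121.0], [416.0, 77.19999694824219], [519.9000244140625, 135.8000030517578], [495.29998779296875, 179.5]] [241 135] [279 220]
[0.42907226 0.09379388 0.01978973] [0.50102515 0.15354996 0.01998423]
```

View pics/w2c.png

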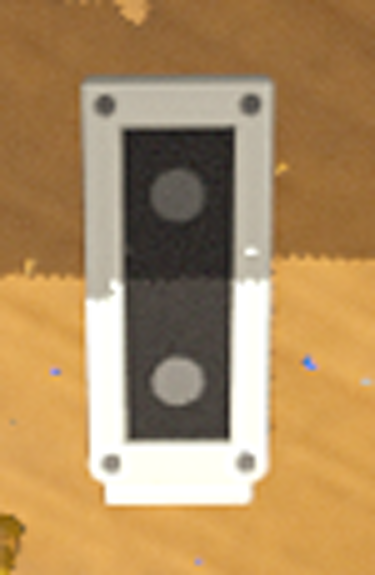

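```bash
python3 -m handwheel '[{"hand":1,"dx":-0.3,"dy":0.3,"dz":-2.5,"wx":0,"wy":0,"wz":0.005},{"hand":1,"dx":0,"dy":0,"dz":-2.5,"wx":0,"wy":0,"wz":0},{"hand":1,"dx":0,"dy":0,"dz":-2.5,"wx":0,"wy":0,"wz":0},{"hand":1,"dx":0,"dy":0,"dz":-2.5,"wx":0,"wy":0,"wz":0},{"hand":1,"dx":0,"dy":0,"dz":-2.5,"wx":0,"wy":0,"wz":0},{"hand":1,"dx":0,"dy":0,"dz":-2.5,"wx":0,"wy":0,"wz":0},{"hand":1,"dx":0,"dy":0,"dz":-2,"wx":0,"wy":0,"wz":0},{"hand":1,"dx":0,"dy":0,"dz":-1.5,"wx":0,"wy":0,"wz":0},{"hand":1,"dx":0,"dy":0,"dz":-1,"wx":0,"wy":0,"wz":0},{"hand":1,"dx":0,"dy":0,"dz":0,"wx":0,"wy":0,"wz":0}]'; python3 look.py 3 wrist side
```

```text
time_s: 2.95
position: [0.4392, 0.1236, 0.0267]
tcp_rot: [[-0.87, -0.493, -0.003], [-0.493, 0.87, 0.0], [0.002, 0.001, -1.0]]
force: [0.2, 0.4, 0.4]
opening: 0.999
2.95 [0.4392 0.1236 0.0267] F [0.23 0.43 0.38] M [-0.   -0.03 -0.04] op 0.999 q [   1.6   38.7  114.4    0.    27.1 -118. ]
z [-0.0026  0.     -1.    ] yaw y 119.57
```

View pics/wrist3.png

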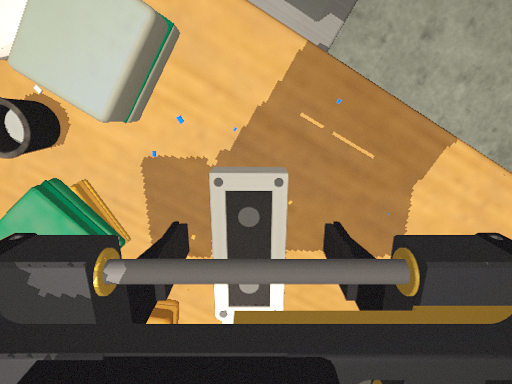

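View pics/side3.png

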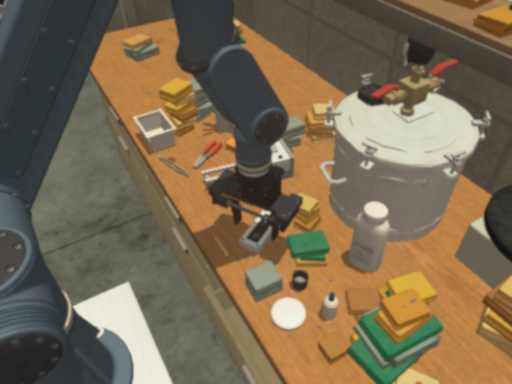

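```bash
python3 - <<'E'
from h import *
from rig import bot
s=bot.read_state(); R=np.array(s['tcp_rot']);p=np.array(s['position']);print(p)
c=load('wrist3')
hsv=cv2.cvtColor(c[0],cv2.COLOR_RGB2HSV)
for v in (180,190,200,215,230,245,255):
    row=(hsv[v,195:305,1]<75); u=np.nonzero(row)[0]+195
    W=ray([[u.min()-.5,v],[u.max()+.5,v]],.02,c); L=(W-p)@R; print(v,u.min(),u.max(),np.round(W[:,:2]*1000,1).tolist(),np.round(L*1000,1).tolist())
# tail edge
col=(hsv[150:200,240,1]<75); print('tail row',150+np.nonzero(col)[0].min()); 
for v in (168,174): print(((ray([[249,v]],.02,c)-p)@R)*1000)
E
```

```text
[0.44028633 0.12332085 0.02781579]
180 209 287 [[421.3, 80.3], [396.9, 123.6]] [[37.7, -28.1, 7.8], [37.6, 21.7, 7.8]]
190 210 287 [[426.9, 83.8], [402.5, 127.0]] [[31.1, -27.8, 7.8], [31.1, 21.9, 7.8]]
200 210 287 [[432.9, 86.8], [408.2, 130.5]] [[24.4, -28.1, 7.8], [24.4, 22.1, 7.8]]
215 211 286 [[441.8, 92.1], [417.3, 135.3]] [[14.1, -27.9, 7.8], [14.0, 21.8, 7.8]]
230 211 285 [[451.3, 96.9], [426.8, 140.3]] [[3.4, -28.4, 7.8], [3.3, 21.4, 7.8]]
245 212 285 [[460.9, 102.5], [436.3, 146.1]] [[-7.6, -28.3, 7.8], [-7.7, 21.8, 7.8]]
255 213 284 [[467.3, 106.5], [443.1, 149.4]] [[-15.2, -28.0, 7.8], [-15.3, 21.3, 7.8]]
tail row 167
[[45.36020946 -2.51101229  7.80957822]]
[[41.53905833 -2.54145856  7.81010326]]
```

```bash
python3 -m handwheel '[{"hand":1,"dx":0.16,"dy":-0.28,"dz":-0.8,"wx":0,"wy":0,"wz":0},{"hand":1,"dx":0,"dy":0,"dz":-0.8,"wx":0,"wy":0,"wz":0},{"hand":1,"dx":0,"dy":0,"dz":-0.5,"wx":0,"wy":0,"wz":0},{"hand":1,"dx":0,"dy":0,"dz":0,"wx":0,"wy":0,"wz":0},{"hand":1,"dx":0,"dy":0,"dz":0,"wx":0,"wy":0,"wz":0}]'
```

```text
time_s: 3.55
position: [0.4418, 0.12, 0.0064]
tcp_rot: [[-0.87, -0.493, -0.001], [-0.493, 0.87, -0.0], [0.0, 0.0, -1.0]]
force: [-0.1, -0.1, -0.5]
opening: 1.005
```

```bash
python3 -m handwheel '[{"hand":-1,"dx":0,"dy":0,"dz":0,"wx":0,"wy":0,"wz":0},{"hand":-1,"dx":0,"dy":0,"dz":0,"wx":0,"wy":0,"wz":0},{"hand":-1,"dx":0,"dy":0,"dz":0,"wx":0,"wy":0,"wz":0},{"hand":-1,"dx":0,"dy":0,"dz":0,"wx":0,"wy":0,"wz":0},{"hand":-1,"dx":0,"dy":0,"dz":0,"wx":0,"wy":0,"wz":0},{"hand":-1,"dx":0,"dy":0,"dz":0,"wx":0,"wy":0,"wz":0},{"hand":-1,"dx":0,"dy":0,"dz":0,"wx":0,"wy":0,"wz":0},{"hand":-1,"dx":0,"dy":0,"dz":0,"wx":0,"wy":0,"wz":0}]'; python3 look.py 4
```

```text
time_s: 4.35
position: [0.4421, 0.12, 0.0066]
tcp_rot: [[-0.87, -0.493, 0.0], [-0.493, 0.87, -0.0], [-0.0, -0.0, -1.0]]
force: [0.3, 0.3, 0.6]
opening: 0.575
4.35 [0.4421 0.12   0.0066] F [0.29 0.35 0.61] M [-0.02  0.05 -0.01] op 0.575 q [   1.2   41.3  114.5   -0.    24.2 -118.4]
z [ 2.e-04 -0.e+00 -1.e+00] yaw y 119.53
```

```bash
python3 -m handwheel '[{"hand":-1,"dx":0,"dy":0,"dz":0.5,"wx":0,"wy":0,"wz":0},{"hand":-1,"dx":0,"dy":0,"dz":1.5,"wx":0,"wy":0,"wz":0},{"hand":-1,"dx":0,"dy":0,"dz":2,"wx":0,"wy":0,"wz":0},{"hand":-1,"dx":0,"dy":0,"dz":2.5,"wx":0,"wy":0,"wz":0},{"hand":-1,"dx":0,"dy":0,"dz":2.5,"wx":0,"wy":0,"wz":0},{"hand":-1,"dx":0,"dy":0,"dz":2,"wx":0,"wy":0,"wz":0},{"hand":-1,"dx":0,"dy":0,"dz":1,"wx":0,"wy":0,"wz":0},{"hand":-1,"dx":0,"dy":0,"dz":0,"wx":0,"wy":0,"wz":0}]'; python3 look.py 5 wrist
```

```text
time_s: 5.15
position: [0.4422, 0.1201, 0.1274]
tcp_rot: [[-0.87, -0.493, 0.002], [-0.493, 0.87, 0.0], [-0.002, -0.001, -1.0]]
force: [0.4, -0.6, -4.7]
opening: 0.569
5.15 [0.4422 0.1201 0.1274] F [ 0.36 -0.57 -4.7 ] M [0.01 0.07 0.02] op 0.569 q [   1.2   26.7  110.9    0.    42.2 -118.4]
z [ 1.8e-03  1.0e-04 -1.0e+00] yaw y 119.53
```

View pics/wrist5.png

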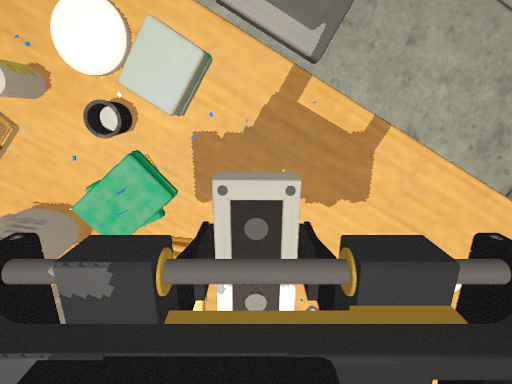

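```bash
python3 -m handwheel '[{"hand":-1,"dx":-0.17,"dy":2.19,"dz":0,"wx":0,"wy":0,"wz":-0.07},{"hand":-1,"dx":-0.17,"dy":2.19,"dz":0,"wx":0,"wy":0,"wz":-0.07},{"hand":-1,"dx":-0.17,"dy":2.19,"dz":0,"wx":0,"wy":0,"wz":-0.07},{"hand":-1,"dx":-0.17,"dy":2.19,"dz":0,"wx":0,"wy":0,"wz":-0.07},{"hand":-1,"dx":-0.17,"dy":2.19,"dz":0,"wx":0,"wy":0,"wz":-0.07},{"hand":-1,"dx":-0.17,"dy":2.19,"dz":0,"wx":0,"wy":0,"wz":-0.07},{"hand":-1,"dx":-0.17,"dy":2.19,"dz":0,"wx":0,"wy":0,"wz":-0.07},{"hand":-1,"dx":-0.17,"dy":2.19,"dz":0,"wx":0,"wy":0,"wz":-0.07},{"hand":-1,"dx":-0.17,"dy":2.19,"dz":0,"wx":0,"wy":0,"wz":-0.07},{"hand":-1,"dx":-0.17,"dy":2.19,"dz":0,"wx":0,"wy":0,"wz":-0.07}]';python3 -m handwheel '[{"hand":-1,"dx":0,"dy":0,"dz":0,"wx":0,"wy":0,"wz":0},{"hand":-1,"dx":0,"dy":0,"dz":0,"wx":0,"wy":0,"wz":0},{"hand":-1,"dx":0,"dy":0,"dz":0,"wx":0,"wy":0,"wz":0},{"hand":-1,"dx":0,"dy":0,"dz":0,"wx":0,"wy":0,"wz":0}]'; python3 look.py 6 wrist side top
```

```text
time_s: 6.2
position: [0.4234, 0.3392, 0.1244]
tcp_rot: [[-0.982, 0.187, -0.004], [0.187, 0.982, -0.002], [0.004, -0.003, -1.0]]
force: [0.2, -0.5, -5.3]
opening: 0.568
time_s: 6.6
position: [0.4246, 0.338, 0.1259]
tcp_rot: [[-0.983, 0.184, -0.002], [0.184, 0.983, -0.001], [0.001, -0.001, -1.0]]
force: [-0.3, -0.1, -3.8]
opening: 0.573
6.6 [0.4246 0.338  0.1259] F [-0.27 -0.09 -3.83] M [ 0.01  0.09 -0.01] op 0.573 q [ 26.7  31.8  99.   -0.   49.3 -52.6]
z [-0.0016 -0.001  -1.    ] yaw y 79.37
```

View pics/wrist6.png

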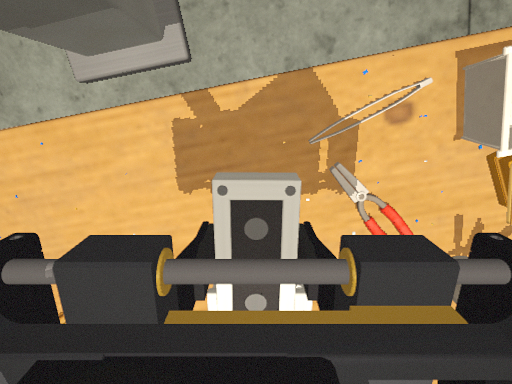

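View pics/side6.png

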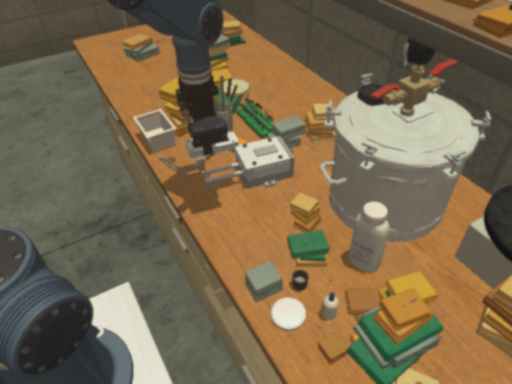

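```bash
python3 - <<'E'
from h import *
crop(load('top6'),160,150,80,100,6,'t6c.png'); crop(load('side6'),170,100,140,100,5,'s6c.png')
E
```

```text
(no output)
```

View pics/t6c.png

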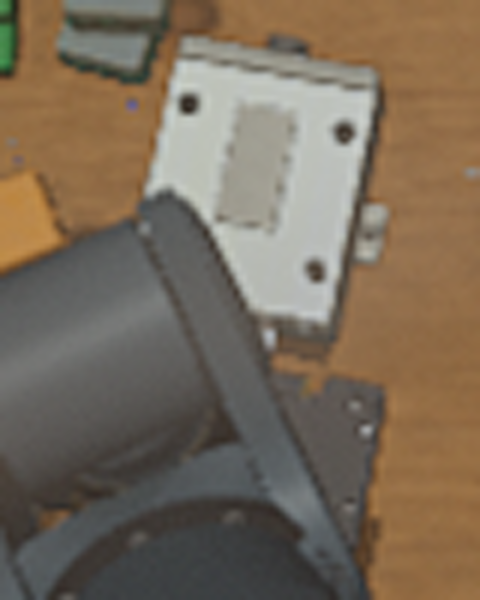

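View pics/s6c.png

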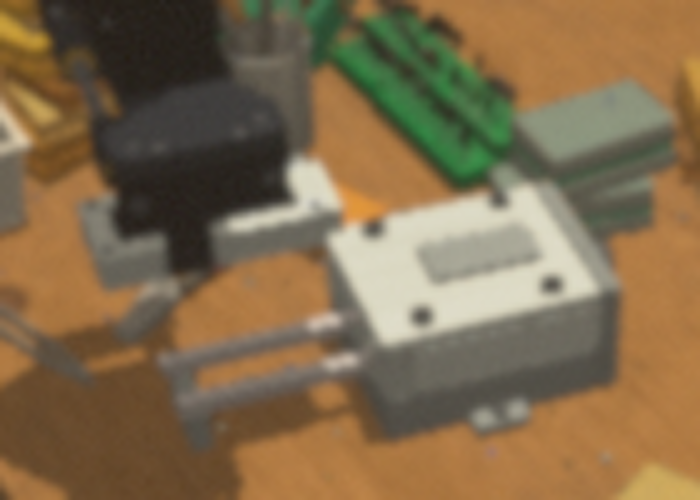

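```bash
python3 -m handwheel '[{"hand":-1,"dx":0.03,"dy":0.18,"dz":-1,"wx":0,"wy":0,"wz":0},{"hand":-1,"dx":0,"dy":0,"dz":-2,"wx":0,"wy":0,"wz":0},{"hand":-1,"dx":0,"dy":0,"dz":-2,"wx":0,"wy":0,"wz":0},{"hand":-1,"dx":0,"dy":0,"dz":-1.5,"wx":0,"wy":0,"wz":0},{"hand":-1,"dx":0,"dy":0,"dz":-1,"wx":0,"wy":0,"wz":0},{"hand":-1,"dx":0,"dy":0,"dz":-0.4,"wx":0,"wy":0,"wz":0},{"hand":-1,"dx":0,"dy":0,"dz":0,"wx":0,"wy":0,"wz":0},{"hand":-1,"dx":0,"dy":0,"dz":0,"wx":0,"wy":0,"wz":0}]'; python3 look.py 7 side; python3 - <<'E'
from h import *
crop(load('side7'),170,110,140,100,5,'s7c.png')
E
```

```text
time_s: 7.55
position: [0.4258, 0.3411, 0.048]
tcp_rot: [[-0.983, 0.184, 0.001], [0.184, 0.983, 0.001], [-0.001, 0.001, -1.0]]
force: [0.1, -0.1, -5.4]
opening: 0.572
7.55 [0.4258 0.3411 0.048 ] F [ 0.1  -0.13 -5.42] M [0.03 0.07 0.06] op 0.572 q [ 27.   39.4 101.2   0.   39.3 -52.5]
z [ 1.1e-03  6.0e-04 -1.0e+00] yaw y 79.41
```

View pics/s7c.png

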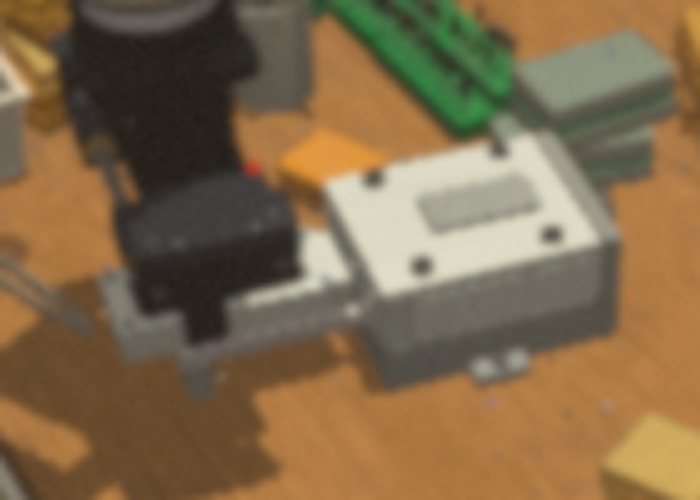

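```bash
python3 -m handwheel '[{"hand":-1,"dx":0,"dy":0,"dz":-0.25,"wx":0,"wy":0,"wz":0},{"hand":-1,"dx":0,"dy":0,"dz":-0.2,"wx":0,"wy":0,"wz":0},{"hand":-1,"dx":0,"dy":0,"dz":-0.1,"wx":0,"wy":0,"wz":0},{"hand":-1,"dx":0,"dy":0,"dz":0,"wx":0,"wy":0,"wz":0},{"hand":-1,"dx":0,"dy":0,"dz":0,"wx":0,"wy":0,"wz":0}]'
```

```text
time_s: 8.1
position: [0.4253, 0.3409, 0.0421]
tcp_rot: [[-0.983, 0.184, 0.0], [0.184, 0.983, 0.0], [-0.0, 0.0, -1.0]]
force: [0.4, -0.3, -4.8]
opening: 0.573
```

```bash
python3 -m handwheel '[{"hand":-1,"dx":0,"dy":0,"dz":-0.05,"wx":0,"wy":0,"wz":0},{"hand":-1,"dx":0,"dy":0,"dz":-0.05,"wx":0,"wy":0,"wz":0},{"hand":-1,"dx":0,"dy":0,"dz":0,"wx":0,"wy":0,"wz":0},{"hand":-1,"dx":0,"dy":0,"dz":0,"wx":0,"wy":0,"wz":0}]'
```

```text
time_s: 8.5
position: [0.4253, 0.3409, 0.0416]
tcp_rot: [[-0.983, 0.184, 0.0], [0.184, 0.983, 0.0], [-0.0, 0.0, -1.0]]
force: [-1.6, -0.9, 4.0]
opening: 0.572
```

```bash
python3 -m handwheel '[{"hand":1,"dx":0,"dy":0,"dz":0,"wx":0,"wy":0,"wz":0},{"hand":1,"dx":0,"dy":0,"dz":0,"wx":0,"wy":0,"wz":0},{"hand":1,"dx":0,"dy":0,"dz":0,"wx":0,"wy":0,"wz":0},{"hand":1,"dx":0,"dy":0,"dz":0,"wx":0,"wy":0,"wz":0},{"hand":1,"dx":0,"dy":0,"dz":0.5,"wx":0,"wy":0,"wz":0},{"hand":1,"dx":0,"dy":0,"dz":3,"wx":0,"wy":0,"wz":0},{"hand":1,"dx":0,"dy":0,"dz":4,"wx":0,"wy":0,"wz":0},{"hand":1,"dx":0,"dy":0,"dz":4,"wx":0,"wy":0,"wz":0},{"hand":1,"dx":2,"dy":0,"dz":3,"wx":0,"wy":0,"wz":0},{"hand":1,"dx":4,"dy":-1,"dz":2,"wx":0,"wy":0,"wz":0}]';python3 -m handwheel '[{"hand":1,"dx":4,"dy":-1,"dz":0,"wx":0,"wy":0,"wz":0},{"hand":1,"dx":4,"dy":-1,"dz":0,"wx":0,"wy":0,"wz":0},{"hand":1,"dx":0,"dy":0,"dz":0,"wx":0,"wy":0,"wz":0},{"hand":1,"dx":0,"dy":0,"dz":0,"wx":0,"wy":0,"wz":0}]';python3 look.py 8 side wrist; python3 - <<'E'
from h import *
crop(load('side8'),170,110,140,100,5,'s8c.png')
E
```

```text
time_s: 9.5
position: [0.4837, 0.3321, 0.2092]
tcp_rot: [[-0.984, 0.18, 0.001], [0.18, 0.984, 0.002], [-0.001, 0.002, -1.0]]
force: [1.7, 0.9, -0.1]
opening: 1.004
time_s: 9.9
position: [0.5654, 0.3102, 0.2057]
tcp_rot: [[-0.983, 0.185, -0.001], [0.185, 0.983, -0.0], [0.001, -0.0, -1.0]]
force: [0.2, -0.3, -1.3]
opening: 1.002
9.9 [0.5654 0.3102 0.2057] F [ 0.15 -0.34 -1.3 ] M [ 0.01  0.02 -0.04] op 1.002 q [ 18.8  32.8  80.    0.   67.2 -60.5]
z [-0.0012 -0.     -1.    ] yaw y 79.32
```

View pics/s8c.png

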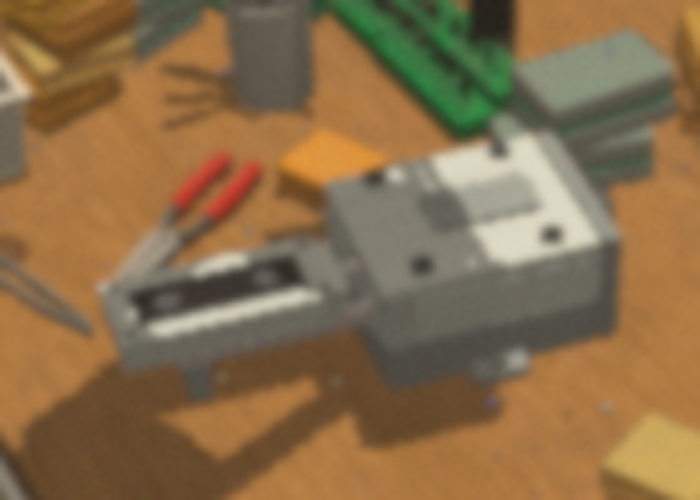

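View pics/wrist8.png

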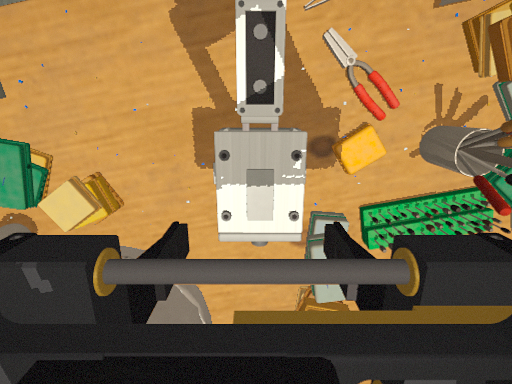

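```bash
python3 - <<'E'
from h import *
c=load('wrist8'); crop(c,205,0,110,150,5,'w8c.png')
g=cv2.cvtColor(c[0],cv2.COLOR_RGB2GRAY); hsv=cv2.cvtColor(c[0],cv2.COLOR_RGB2HSV)
a=np.radians(-10.65); A=np.array([[np.cos(a),np.sin(a)],[-np.sin(a),np.cos(a)]])
def run(v,z,lo,hi,thr=75):
    u=np.nonzero(hsv[v,lo:hi,1]<thr)[0]+lo
    W=ray([[u.min()-.5,v],[u.max()+.5,v]],z,c)[:,:2]*1000@A.T; return u.min(),u.max(),np.round(W,1).tolist(),np.round(W.mean(0),1)
print('frame');[print(v,*run(v,.055,225,300)) for v in range(10,116,12)]
print('rails');[print(v,*run(v,.035,235,290)) for v in (123,125,127)]
print('press');[print(v,*run(v,.068,205,318)) for v in range(135,205,10)]
print('yaw',np.degrees(a))
E
```

```text
frame
10 236 285 [[323.8, 389.6], [323.8, 438.9]] [323.8 414.2]
22 235 284 [[334.2, 388.4], [334.3, 438.2]] [334.3 413.3]
34 236 284 [[344.9, 389.1], [344.9, 438.5]] [344.9 413.8]
46 236 284 [[355.8, 388.9], [355.8, 438.8]] [355.8 413.8]
58 236 284 [[367.0, 388.6], [367.0, 439.1]] [367.  413.9]
70 236 283 [[378.4, 388.4], [378.4, 438.4]] [378.4 413.4]
82 236 283 [[390.1, 388.1], [390.1, 438.8]] [390.1 413.4]
94 237 283 [[402.0, 388.9], [402.0, 439.1]] [402. 414.]
106 237 282 [[414.2, 388.7], [414.3, 438.4]] [414.3 413.5]
rails
123 242 277 [[433.1, 392.8], [433.1, 434.9]] [433.1 413.8]
125 243 277 [[435.4, 393.9], [435.4, 434.9]] [435.4 414.4]
127 242 277 [[437.7, 392.7], [437.7, 435.0]] [437.7 413.8]
press
135 214 306 [[443.9, 364.5], [443.9, 463.5]] [443.9 414. ]
145 215 306 [[454.4, 365.1], [454.5, 464.1]] [454.5 414.6]
155 215 305 [[465.3, 364.6], [465.3, 463.6]] [465.3 414.1]
165 213 305 [[476.3, 361.9], [476.3, 464.1]] [476.3 413. ]
175 214 305 [[487.6, 362.5], [487.6, 464.7]] [487.6 413.6]
185 216 304 [[499.1, 364.2], [499.1, 464.2]] [499.1 414.2]
195 216 303 [[510.9, 363.7], [510.9, 463.6]] [510.9 413.7]
yaw -10.65
```

View pics/w8c.png

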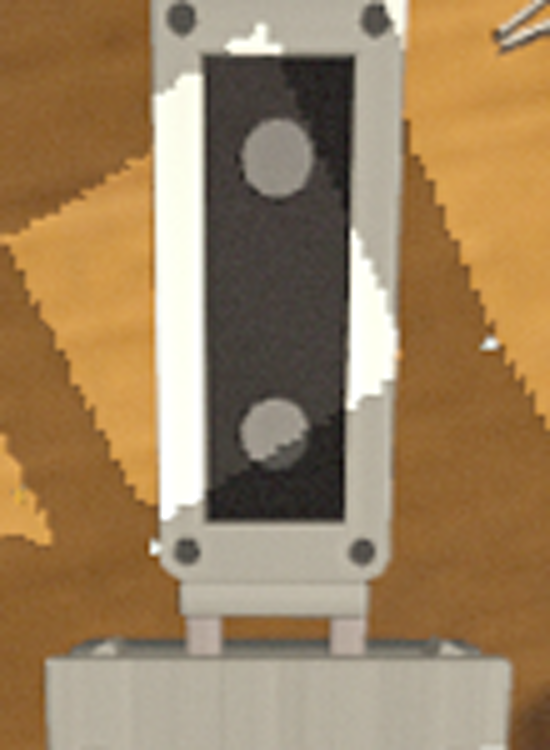

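```bash
python3 -m handwheel '[{"hand":-1,"dx":-3,"dy":0.6,"dz":0,"wx":0,"wy":0,"wz":0},{"hand":-1,"dx":-3,"dy":0.6,"dz":0,"wx":0,"wy":0,"wz":0},{"hand":-1,"dx":-3,"dy":0.7,"dz":0,"wx":0,"wy":0,"wz":0},{"hand":-1,"dx":-3,"dy":0.7,"dz":0,"wx":0,"wy":0,"wz":0},{"hand":-1,"dx":-3,"dy":0.6,"dz":0,"wx":0,"wy":0,"wz":0},{"hand":-1,"dx":-3,"dy":0.6,"dz":0,"wx":0,"wy":0,"wz":0},{"hand":-1,"dx":-3,"dy":0.6,"dz":0,"wx":0,"wy":0,"wz":0},{"hand":-1,"dx":0,"dy":0,"dz":0,"wx":0,"wy":0,"wz":0},{"hand":-1,"dx":0,"dy":0,"dz":0,"wx":0,"wy":0,"wz":0},{"hand":-1,"dx":0,"dy":0,"dz":0,"wx":0,"wy":0,"wz":0}]'; python3 look.py 9 wrist
```

```text
time_s: 11.0
position: [0.3558, 0.3552, 0.2064]
tcp_rot: [[-0.983, 0.183, 0.001], [0.183, 0.983, 0.001], [-0.001, 0.001, -1.0]]
force: [-0.3, -0.0, 0.5]
opening: 0.175
11.0 [0.3558 0.3552 0.2064] F [-0.27 -0.03  0.55] M [ 0.04  0.03 -0.07] op 0.175 q [ 32.2  22.1 100.5  -0.   57.3 -47.2]
z [ 1.4e-03  6.0e-04 -1.0e+00] yaw y 79.44
```

View pics/wrist9.png

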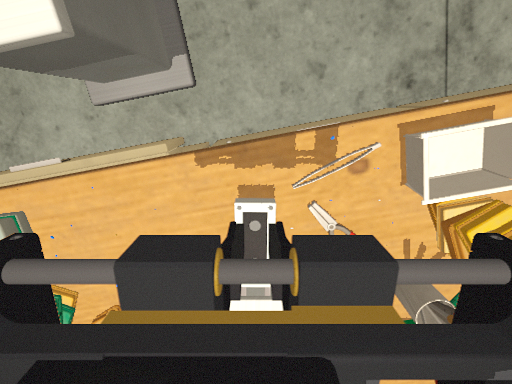

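```bash
python3 - <<'E'
from h import *
c=load('wrist9'); W=ray([[255,197],[255,201],[255,206]],.055,c)*1000
a=np.radians(-10.65); A=np.array([[np.cos(a),np.sin(a)],[-np.sin(a),np.cos(a)]]); print(W[:,:2]@A.T)
c=load('wrist8'); hsv=cv2.cvtColor(c[0],cv2.COLOR_RGB2HSV); W=ray([[260,114],[260,122],[260,130]],.0525,c)*1000; print(W[:,:2]@A.T)
E
```

```text
[[305.21310408 414.11615444]
 [310.2418922  414.11417642]
 [316.59094586 414.11167908]]
[[422.62721471 414.134397  ]
 [431.14925591 414.16670035]
 [439.80983409 414.19952884]]
```

```bash
python3 -m handwheel '[{"hand":-1,"dx":0,"dy":-0.1,"dz":-3,"wx":0,"wy":0,"wz":0},{"hand":-1,"dx":0,"dy":0,"dz":-3,"wx":0,"wy":0,"wz":0},{"hand":-1,"dx":0,"dy":0,"dz":-3,"wx":0,"wy":0,"wz":0},{"hand":-1,"dx":0,"dy":0,"dz":-3,"wx":0,"wy":0,"wz":0},{"hand":-1,"dx":0,"dy":0,"dz":-2.6,"wx":0,"wy":0,"wz":0},{"hand":-1,"dx":0,"dy":0,"dz":-1.5,"wx":0,"wy":0,"wz":0},{"hand":-1,"dx":0,"dy":0,"dz":-0.5,"wx":0,"wy":0,"wz":0},{"hand":-1,"dx":0,"dy":0,"dz":0,"wx":0,"wy":0,"wz":0},{"hand":-1,"dx":0,"dy":0,"dz":0,"wx":0,"wy":0,"wz":0},{"hand":-1,"dx":0,"dy":0,"dz":0,"wx":0,"wy":0,"wz":0}]'; python3 look.py 10 side;  python3 - <<'E'
from h import *
crop(load('side10'),170,110,140,100,5,'s10c.png')
E
```

```text
time_s: 12.05
position: [0.3561, 0.3542, 0.041]
tcp_rot: [[-0.983, 0.184, 0.002], [0.184, 0.983, 0.001], [-0.002, 0.001, -1.0]]
force: [0.4, 1.3, -0.8]
opening: 0.004
12.05 [0.3561 0.3542 0.041 ] F [ 0.38  1.28 -0.83] M [0.03 0.04 0.02] op 0.004 q [ 32.1  38.4 107.7  -0.   33.8 -47.3]
z [ 0.0019  0.0012 -1.    ] yaw y 79.4
```

View pics/s10c.png

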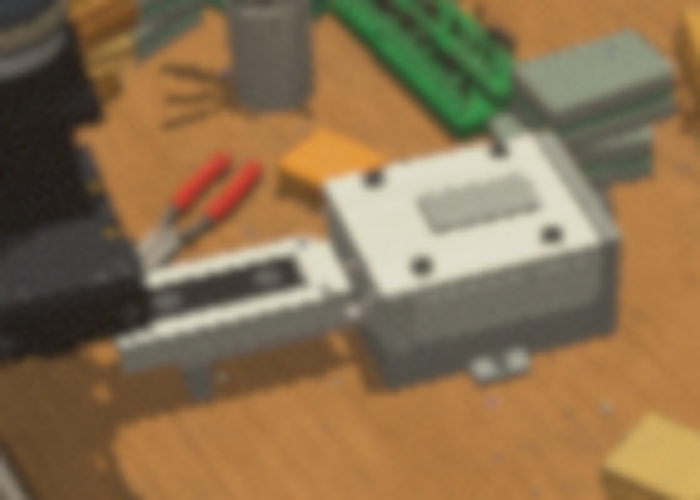

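```bash
python3 -m handwheel '[{"hand":-1,"dx":0.295,"dy":-0.055,"dz":0,"wx":0,"wy":0,"wz":0},{"hand":-1,"dx":0.295,"dy":-0.055,"dz":0,"wx":0,"wy":0,"wz":0},{"hand":-1,"dx":0.295,"dy":-0.055,"dz":0,"wx":0,"wy":0,"wz":0},{"hand":-1,"dx":0.295,"dy":-0.055,"dz":0,"wx":0,"wy":0,"wz":0}]'; python3 -m handwheel '[{"hand":-1,"dx":0.2,"dy":-0.037,"dz":0,"wx":0,"wy":0,"wz":0},{"hand":-1,"dx":0.2,"dy":-0.037,"dz":0,"wx":0,"wy":0,"wz":0},{"hand":-1,"dx":0.2,"dy":-0.037,"dz":0,"wx":0,"wy":0,"wz":0},{"hand":-1,"dx":0.2,"dy":-0.037,"dz":0,"wx":0,"wy":0,"wz":0}]'
```

```text
time_s: 12.5
position: [0.3675, 0.3517, 0.0402]
tcp_rot: [[-0.983, 0.184, 0.0], [0.184, 0.983, 0.0], [-0.0, 0.0, -1.0]]
force: [0.1, -0.9, -0.2]
opening: 0.009
time_s: 12.9
position: [0.3739, 0.3499, 0.04]
tcp_rot: [[-0.983, 0.184, -0.003], [0.184, 0.983, -0.001], [0.003, -0.001, -1.0]]
force: [-6.0, 2.0, 2.5]
opening: 0.006
```

```bash
python3 -m handwheel '[{"hand":-1,"dx":0.2,"dy":-0.037,"dz":0,"wx":0,"wy":0,"wz":0},{"hand":-1,"dx":0.2,"dy":-0.037,"dz":0,"wx":0,"wy":0,"wz":0},{"hand":-1,"dx":0.2,"dy":-0.037,"dz":0,"wx":0,"wy":0,"wz":0},{"hand":-1,"dx":0.2,"dy":-0.037,"dz":0,"wx":0,"wy":0,"wz":0},{"hand":-1,"dx":0.2,"dy":-0.037,"dz":0,"wx":0,"wy":0,"wz":0}]'
```

```text
time_s: 13.4
position: [0.3823, 0.3476, 0.0399]
tcp_rot: [[-0.983, 0.184, -0.005], [0.184, 0.983, -0.002], [0.005, -0.003, -1.0]]
force: [-5.3, 1.1, 5.3]
opening: 0.009
```

```bash
python3 -m handwheel '[{"hand":-1,"dx":0.2,"dy":-0.037,"dz":0,"wx":0,"wy":0,"wz":0},{"hand":-1,"dx":0.2,"dy":-0.037,"dz":0,"wx":0,"wy":0,"wz":0},{"hand":-1,"dx":0.2,"dy":-0.037,"dz":0,"wx":0,"wy":0,"wz":0}]'; python3 look.py 11 side;  python3 - <<'E'
from h import *
crop(load('side11'),170,110,140,100,5,'s11c.png')
E
```

```text
time_s: 13.7
position: [0.3882, 0.3465, 0.0399]
tcp_rot: [[-0.983, 0.184, -0.005], [0.184, 0.983, -0.002], [0.005, -0.003, -1.0]]
force: [-5.2, 0.8, 4.3]
opening: 0.001
13.7 [0.3882 0.3465 0.0399] F [-5.21  0.83  4.31] M [0.21 0.96 0.06] op 0.001 q [ 2.940e+01  3.930e+01  1.047e+02  1.000e-01  3.630e+01 -5.010e+01]
z [-0.0055 -0.002  -1.    ] yaw y 79.41
```

View pics/s11c.png

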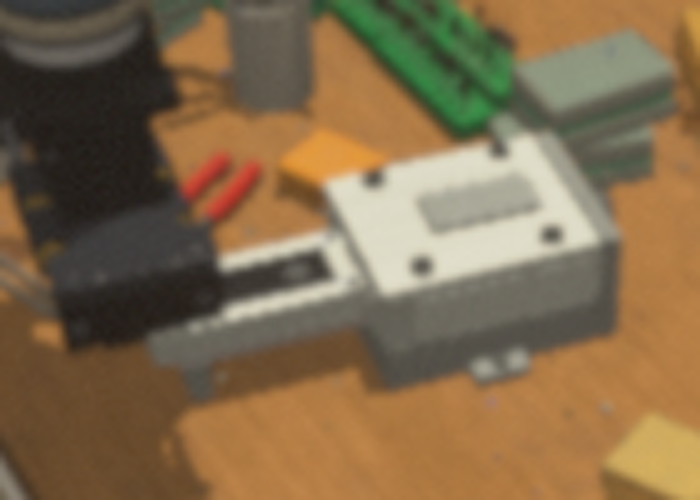

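```bash
python3 -m handwheel '[{"hand":-1,"dx":0.2,"dy":-0.037,"dz":0,"wx":0,"wy":0,"wz":0},{"hand":-1,"dx":0.2,"dy":-0.037,"dz":0,"wx":0,"wy":0,"wz":0},{"hand":-1,"dx":0.2,"dy":-0.037,"dz":0,"wx":0,"wy":0,"wz":0},{"hand":-1,"dx":0.2,"dy":-0.037,"dz":0,"wx":0,"wy":0,"wz":0}]'
```

```text
time_s: 14.15
position: [0.3965, 0.3451, 0.0399]
tcp_rot: [[-0.983, 0.184, -0.005], [0.184, 0.983, -0.002], [0.004, -0.003, -1.0]]
force: [-5.3, 0.6, 4.9]
opening: 0.008
```

```bash
python3 -m handwheel '[{"hand":-1,"dx":0.2,"dy":-0.037,"dz":0,"wx":0,"wy":0,"wz":0},{"hand":-1,"dx":0.2,"dy":-0.037,"dz":0,"wx":0,"wy":0,"wz":0},{"hand":-1,"dx":0.2,"dy":-0.037,"dz":0,"wx":0,"wy":0,"wz":0},{"hand":-1,"dx":0.2,"dy":-0.037,"dz":0,"wx":0,"wy":0,"wz":0}]'
```

```text
time_s: 14.55
position: [0.4045, 0.3436, 0.0399]
tcp_rot: [[-0.983, 0.184, -0.005], [0.184, 0.983, -0.002], [0.005, -0.003, -1.0]]
force: [-5.5, 0.7, 4.7]
opening: 0.003
```

```bash
python3 -m handwheel '[{"hand":-1,"dx":0.2,"dy":-0.037,"dz":0,"wx":0,"wy":0,"wz":0},{"hand":-1,"dx":0.2,"dy":-0.037,"dz":0,"wx":0,"wy":0,"wz":0},{"hand":-1,"dx":0.2,"dy":-0.037,"dz":0,"wx":0,"wy":0,"wz":0},{"hand":-1,"dx":0.2,"dy":-0.037,"dz":0,"wx":0,"wy":0,"wz":0}]'
```

```text
time_s: 14.95
position: [0.4124, 0.3422, 0.0399]
tcp_rot: [[-0.983, 0.184, -0.005], [0.184, 0.983, -0.002], [0.005, -0.003, -1.0]]
force: [-6.0, 1.4, 4.5]
opening: 0.007
```

```bash
python3 -m handwheel '[{"hand":-1,"dx":0.2,"dy":-0.037,"dz":0,"wx":0,"wy":0,"wz":0},{"hand":-1,"dx":0.2,"dy":-0.037,"dz":0,"wx":0,"wy":0,"wz":0},{"hand":-1,"dx":0.2,"dy":-0.037,"dz":0,"wx":0,"wy":0,"wz":0},{"hand":-1,"dx":0.1,"dy":-0.018,"dz":0,"wx":0,"wy":0,"wz":0}]'; python3 look.py 12 side;  python3 - <<'E'
from h import *
crop(load('side12'),170,110,140,100,5,'s12c.png')
E
```

```text
time_s: 15.35
position: [0.4196, 0.3409, 0.0399]
tcp_rot: [[-0.983, 0.184, -0.005], [0.184, 0.983, -0.002], [0.004, -0.002, -1.0]]
force: [-5.6, 0.6, 4.8]
opening: 0.005
15.35 [0.4196 0.3409 0.0399] F [-5.56  0.64  4.84] M [0.17 1.01 0.03] op 0.005 q [ 2.720e+01  4.010e+01  1.018e+02  1.000e-01  3.840e+01 -5.220e+01]
z [-0.0048 -0.0016 -1.    ] yaw y 79.4
```

View pics/s12c.png

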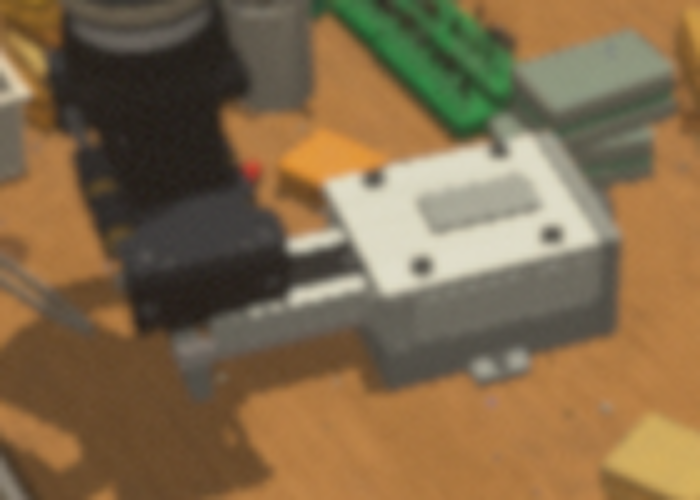

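```bash
python3 -m handwheel '[{"hand":-1,"dx":0.1,"dy":-0.018,"dz":0,"wx":0,"wy":0,"wz":0},{"hand":-1,"dx":0.1,"dy":-0.018,"dz":0,"wx":0,"wy":0,"wz":0},{"hand":-1,"dx":0.1,"dy":-0.019,"dz":0,"wx":0,"wy":0,"wz":0},{"hand":-1,"dx":0.1,"dy":-0.019,"dz":0,"wx":0,"wy":0,"wz":0}]'
```

```text
time_s: 15.8
position: [0.4233, 0.3402, 0.0399]
tcp_rot: [[-0.983, 0.184, -0.005], [0.184, 0.983, -0.002], [0.005, -0.003, -1.0]]
force: [-5.9, 1.5, 4.8]
opening: 0.003
```

```bash
python3 -m handwheel '[{"hand":-1,"dx":0.1,"dy":-0.018,"dz":0,"wx":0,"wy":0,"wz":0},{"hand":-1,"dx":0.1,"dy":-0.018,"dz":0,"wx":0,"wy":0,"wz":0},{"hand":-1,"dx":0.1,"dy":-0.019,"dz":0,"wx":0,"wy":0,"wz":0}]'
```

```text
time_s: 16.1
position: [0.4263, 0.3396, 0.0399]
tcp_rot: [[-0.983, 0.184, -0.005], [0.184, 0.983, -0.002], [0.005, -0.003, -1.0]]
force: [-6.5, 0.2, 5.1]
opening: 0.005
```

```bash
python3 -m handwheel '[{"hand":-1,"dx":0.1,"dy":-0.018,"dz":0,"wx":0,"wy":0,"wz":0},{"hand":-1,"dx":0.1,"dy":-0.018,"dz":0,"wx":0,"wy":0,"wz":0},{"hand":-1,"dx":0.1,"dy":-0.019,"dz":0,"wx":0,"wy":0,"wz":0}]'
```

```text
time_s: 16.4
position: [0.4292, 0.3391, 0.0399]
tcp_rot: [[-0.983, 0.184, -0.005], [0.184, 0.983, -0.002], [0.005, -0.003, -1.0]]
force: [-6.9, 1.9, 5.1]
opening: 0.007
```

```bash
python3 -m handwheel '[{"hand":-1,"dx":0.1,"dy":-0.018,"dz":0,"wx":0,"wy":0,"wz":0},{"hand":-1,"dx":0.1,"dy":-0.018,"dz":0,"wx":0,"wy":0,"wz":0},{"hand":-1,"dx":0.1,"dy":-0.019,"dz":0,"wx":0,"wy":0,"wz":0}]'
```

```text
time_s: 16.7
position: [0.4317, 0.3385, 0.04]
tcp_rot: [[-0.983, 0.184, -0.006], [0.184, 0.983, -0.002], [0.006, -0.003, -1.0]]
force: [-6.7, 1.6, 6.3]
opening: 0.003
```

```bash
python3 -m handwheel '[{"hand":-1,"dx":0.1,"dy":-0.018,"dz":0,"wx":0,"wy":0,"wz":0},{"hand":-1,"dx":0.1,"dy":-0.018,"dz":0,"wx":0,"wy":0,"wz":0}]'
```

```text
time_s: 16.9
position: [0.4333, 0.3381, 0.0399]
tcp_rot: [[-0.983, 0.184, -0.007], [0.184, 0.983, -0.002], [0.007, -0.003, -1.0]]
force: [-7.7, 1.6, 5.8]
opening: 0.005
```

```bash
python3 -m handwheel '[{"hand":-1,"dx":0.1,"dy":-0.018,"dz":0,"wx":0,"wy":0,"wz":0},{"hand":-1,"dx":0.1,"dy":-0.019,"dz":0,"wx":0,"wy":0,"wz":0}]'
```

```text
time_s: 17.1
position: [0.4347, 0.3377, 0.0399]
tcp_rot: [[-0.983, 0.184, -0.008], [0.184, 0.983, -0.002], [0.008, -0.004, -1.0]]
force: [-10.1, 4.7, 8.2]
opening: 0.003
```

```bash
python3 -m handwheel '[{"hand":-1,"dx":0.1,"dy":-0.018,"dz":0,"wx":0,"wy":0,"wz":0},{"hand":-1,"dx":0.1,"dy":-0.019,"dz":0,"wx":0,"wy":0,"wz":0}]'
```

```text
time_s: 17.3
position: [0.4347, 0.3377, 0.0399]
tcp_rot: [[-0.983, 0.185, -0.012], [0.185, 0.983, -0.002], [0.012, -0.004, -1.0]]
force: [-13.1, 5.2, 9.7]
opening: 0.005
```

```bash
python3 -m handwheel '[{"hand":-1,"dx":0.1,"dy":-0.018,"dz":0,"wx":0,"wy":0,"wz":0},{"hand":-1,"dx":0,"dy":0,"dz":0,"wx":0,"wy":0,"wz":0}]'
```

```text
time_s: 17.5
position: [0.4347, 0.3377, 0.04]
tcp_rot: [[-0.983, 0.185, -0.014], [0.185, 0.983, -0.002], [0.013, -0.004, -1.0]]
force: [-13.7, 6.0, 10.8]
opening: 0.002
```

```bash
python3 -m handwheel '[{"hand":-1,"dx":0.1,"dy":-0.018,"dz":0,"wx":0,"wy":0,"wz":0},{"hand":-1,"dx":0.1,"dy":-0.018,"dz":0,"wx":0,"wy":0,"wz":0},{"hand":-1,"dx":0,"dy":0,"dz":0,"wx":0,"wy":0,"wz":0},{"hand":-1,"dx":0,"dy":0,"dz":0,"wx":0,"wy":0,"wz":0}]';python3 look.py 13 side;  python3 - <<'E'
from h import *
crop(load('side13'),170,110,140,100,5,'s13c.png')
E
```

```text
time_s: 17.9
position: [0.4347, 0.3376, 0.04]
tcp_rot: [[-0.983, 0.185, -0.017], [0.185, 0.983, -0.002], [0.016, -0.005, -1.0]]
force: [-18.2, 8.4, 12.4]
opening: 0.006
17.9 [0.4347 0.3376 0.04  ] F [-18.17   8.37  12.44] M [1.44 2.94 0.07] op 0.006 q [ 26.   40.6  99.9   0.5  40.4 -53.7]
z [-0.0169 -0.0021 -0.9999] yaw y 79.32
```

View pics/s13c.png

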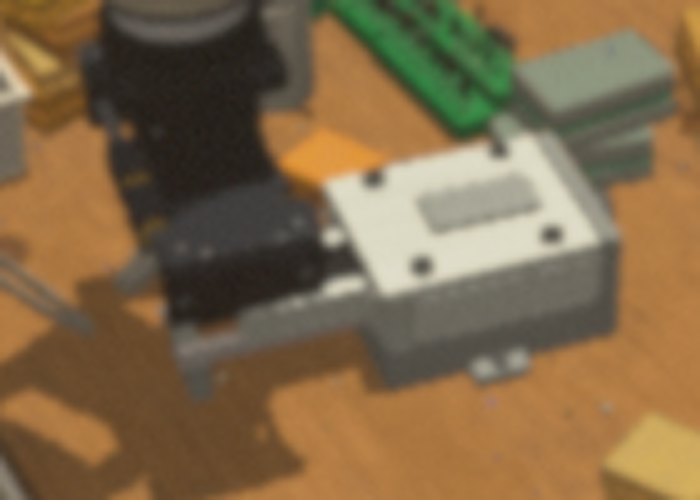

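```bash
python3 -m handwheel '[{"hand":-1,"dx":-0.2,"dy":0.037,"dz":0,"wx":0,"wy":0,"wz":0},{"hand":-1,"dx":-0.2,"dy":0.037,"dz":0,"wx":0,"wy":0,"wz":0},{"hand":-1,"dx":-0.2,"dy":0.037,"dz":0,"wx":0,"wy":0,"wz":0},{"hand":-1,"dx":-0.3,"dy":0.055,"dz":0,"wx":0,"wy":0,"wz":0},{"hand":-1,"dx":-0.5,"dy":0.09,"dz":0,"wx":0,"wy":0,"wz":0},{"hand":-1,"dx":-1,"dy":0.18,"dz":0,"wx":0,"wy":0,"wz":0},{"hand":-1,"dx":-1,"dy":0.18,"dz":0,"wx":0,"wy":0,"wz":0},{"hand":-1,"dx":0,"dy":0,"dz":2,"wx":0,"wy":0,"wz":0},{"hand":-1,"dx":0,"dy":0,"dz":4,"wx":0,"wy":0,"wz":0},{"hand":-1,"dx":0,"dy":0,"dz":4,"wx":0,"wy":0,"wz":0}]';python3 -m handwheel '[{"hand":-1,"dx":0,"dy":0,"dz":4,"wx":0,"wy":0,"wz":0},{"hand":-1,"dx":4,"dy":-0.8,"dz":2,"wx":0,"wy":0,"wz":0},{"hand":-1,"dx":4,"dy":-0.8,"dz":0,"wx":0,"wy":0,"wz":0},{"hand":-1,"dx":4,"dy":-0.8,"dz":0,"wx":0,"wy":0,"wz":0},{"hand":-1,"dx":3.5,"dy":-0.7,"dz":0,"wx":0,"wy":0,"wz":0},{"hand":-1,"dx":0,"dy":0,"dz":0,"wx":0,"wy":0,"wz":0},{"hand":-1,"dx":0,"dy":0,"dz":0,"wx":0,"wy":0,"wz":0},{"hand":-1,"dx":0,"dy":0,"dz":0,"wx":0,"wy":0,"wz":0}]';python3 look.py 14 side wrist;  python3 - <<'E'
from h import *
crop(load('side14'),170,110,140,100,5,'s14c.png');c=load('wrist14');crop(c,190,0,130,150,4,'w14c.png')
E
```

```text
time_s: 18.95
position: [0.4087, 0.3433, 0.1403]
tcp_rot: [[-0.983, 0.183, -0.002], [0.183, 0.983, -0.001], [0.002, -0.002, -1.0]]
force: [0.7, 1.2, 0.1]
opening: 0.005
time_s: 19.75
position: [0.5631, 0.3128, 0.1995]
tcp_rot: [[-0.983, 0.183, -0.003], [0.183, 0.983, -0.001], [0.002, -0.001, -1.0]]
force: [-0.1, 0.4, -0.1]
opening: 0.007
19.75 [0.5631 0.3128 0.1995] F [-0.12  0.36 -0.06] M [-0.04 -0.01 -0.  ] op 0.007 q [ 19.1  33.2  80.4   0.   66.6 -60.3]
z [-2.5e-03 -6.0e-04 -1.0e+00] yaw y 79.45
```

View pics/s14c.png

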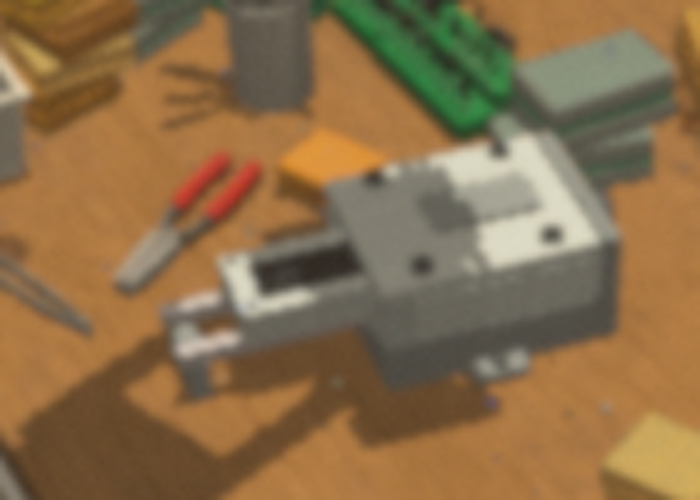

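View pics/w14c.png

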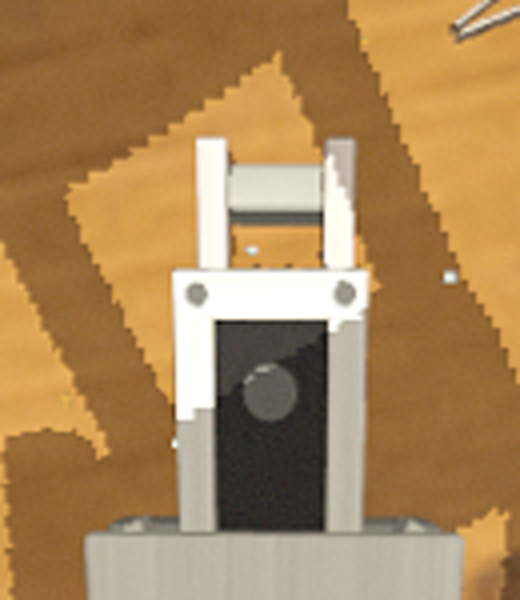

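```bash
python3 - <<'E'
from h import *
c=load('wrist14'); hsv=cv2.cvtColor(c[0],cv2.COLOR_RGB2HSV)
a=np.radians(-10.65); A=np.array([[np.cos(a),np.sin(a)],[-np.sin(a),np.cos(a)]])
f=lambda uv,z:(ray(uv,z,c)[:,:2]*1000)@A.T
print('rail front',f([[243,34.7],[275,34.7]],.035),'tail',f([[240,67.3],[276,67.3]],.055))
for v in range(72,130,8):
    u=np.nonzero(hsv[v,225:290,1]<75)[0]+225; print(v,u.min(),u.max(),np.round(f([[u.min()-.5,v],[u.max()+.5,v]],.055),1).tolist())
# bystanders shift side0 vs side14
a0=load('side0')[0].astype(int);b0=load('side14')[0].astype(int)
d=(abs(a0-b0).max(2)>60).astype(np.uint8); d=cv2.morphologyEx(d,cv2.MORPH_OPEN,np.ones((3,3)))
n,l,st,_=cv2.connectedComponentsWithStats(d); print(st[1:][st[1:,4]>25].tolist())
E
```

```text
rail front [[340.85765233 397.97962561]
 [340.83444417 431.69218405]] tail [[375.06422097 395.40540637]
 [375.03468272 432.12288774]]
72 233 281 [[379.5, 387.7], [379.5, 437.9]]
80 233 281 [[387.1, 387.5], [387.1, 438.1]]
88 234 281 [[394.9, 388.3], [394.9, 438.3]]
96 234 281 [[402.8, 388.2], [402.7, 438.5]]
104 234 280 [[410.8, 388.0], [410.7, 437.7]]
112 234 280 [[418.9, 387.8], [418.9, 437.9]]
120 235 280 [[427.2, 388.7], [427.1, 438.1]]
128 235 280 [[435.6, 388.5], [435.5, 438.3]]
[[26, 18, 10, 12, 74], [231, 24, 59, 85, 2688], [16, 60, 36, 44, 849], [236, 144, 29, 24, 420], [221, 159, 18, 9, 114], [214, 161, 6, 6, 32], [218, 168, 18, 10, 108], [175, 180, 66, 40, 961], [242, 187, 25, 11, 167], [240, 209, 42, 44, 885], [78, 293, 23, 31, 440], [0, 355, 38, 13, 205]]
```

View pics/side14.png

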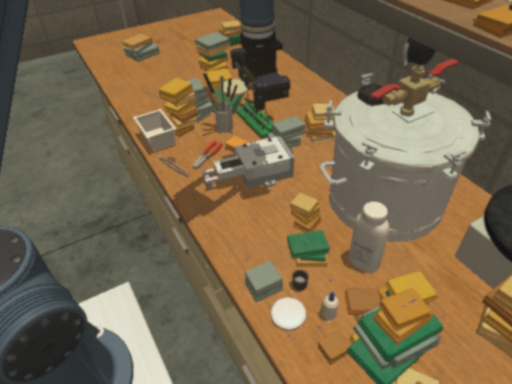

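```bash
python3 -c "
from rig import hand_in; print(hand_in())"
```

```text
the job is handed in; nothing more can be done
None
```

I put the mould frame on the press rails and slid it into the slot, nose first and right way up, until it stopped. Then I backed the fingers off and handed in at about 20 s. `hand_in` gives no verdict, so I don't know how it was judged.

- **Placing:** I gripped the frame across its width, turned it to line up with the press and set it on the rails. The wrist camera then showed it within about 0.3 mm and 0.3° of the rail axis.
- **Push:** I pushed the tail with the shut fingers, at 1 mm per step near the end. Drag was about 5–6 N, rose slightly over the last 6 mm or so (which fits the sprung pin), then climbed sharply. At about 19 N along the slot, 3–5 mm more commanded travel moved it no further. That stays well below the 40 N limit.
- **Last checks:** After backing off, the nose measured about 54 mm inside the mouth, with 66 mm sticking out. The tail had not moved back, to within the 1 mm or so I can measure. The frame was still straight in the slot, the arm was clear with about zero force, and the side picture showed none of the other things on the bench moved.
- **Not verified:** The stop is hidden, so "home" rests on the force rise and the depth, which is within the stated 50–80 mm. I also felt about 5 N sideways and 12 N vertically during the final push. I put that down to friction at the fingertips; it was gone once they backed off.

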